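Assemble the two-tier cake stand

TASK

Put the cake stand together for the display: first the white tray, then the blue tray on the tier above it, each with all four corner holes over the four posts and lowered all the way down until it sits level on its shoulders. Lower the trays gently rather than letting them drop, do not push the stand away, and leave the jug, the utensil crock, the bowl and the pastry ring standing where they are.

Things in the scene. Friction and masses are not known exactly. Their poses are not given: they have to be found in the camera images.
- stand: Loose stand, 1.8 kg; origin: underside centre, z up. In mm: base 136 (x) by 190 (y) by 12. Four posts at x=+-48, y=+-72: steel foot dia 28 to height 30 (top: shoulder for the white tray); steel middle dia 18 to 78 (chamfered to 15.6 over the last 5; flat top: shoulder for the blue tray); brass tip dia 8 to 102, tapered over the last 6. Its x points away from the robot within 0.5 rad.
- tray_low: White lower tray, 0.27 to 0.53 kg; origin: underside centre, z up. In mm: plate 140 (x) by 196 (y) by 6, edge 6 higher, four 22 dia holes at x=+-48, y=+-72. Central dark wood knob, 22 by 22 square along x and y, top 46 above the origin. Half a turn fits as well. Seated: origin 30 above the stand's origin. Starts flat on the board, x away from the robot within 0.55 rad.
- tray_up: Blue upper tray, 0.21 to 0.42 kg; origin: underside centre, z up. In mm: plate 128 (x) by 176 (y) by 6, edge 6 higher, four 12 dia holes at x=+-48, y=+-72. Central pale wood knob, 22 by 22 square along x and y, top 46 above the origin. Half a turn fits as well. Seated: origin 78 above the stand's origin. Starts flat on the board, x away from the robot within 0.55 rad.
- jug: Glass measuring jug, 96 mm across, 150 mm high, with a loop handle that reaches 84 mm from its axis on its own -x side. Loose bystander close to one long side of the stand (towards the robot). Origin: centre of its underside, z up.
- crock: Blue ceramic utensil crock, 88 mm across and 115 mm high, with a wooden spoon and a brush standing up in it to 203 mm, within 40 mm of its axis. Loose bystander close to a long side of the white tray's starting place (away from the robot). Origin: centre of its underside, z up.
- bowl: Orange plastic bowl, 100 mm across, 52 mm high. Loose bystander close to a long side of the blue tray's starting place (away from the robot). Origin: centre of its underside.
- ring: Stainless steel pastry ring, 76 mm across, 45 mm high, thin-walled. Loose bystander on the far part of the board. Origin: centre of its underside.
There are look-alikes about, which are no part of the job. Several things look just like the stand: the one meant starts nearest to the robot's base.

How it is judged:
By the outcome, as a careful person would: the job done as asked, in the order asked, and still so for the second after the job is handed in, with the robot touching nothing.
It also fails if it takes over 70 s, if anything falls off the work surface, if the arm or the gripper's body presses on something with over 40 N, if the wrist force passes 120 N, or if a joint passes its speed limit or range.

ROBOT

A 6-joint arm with a two-finger parallel gripper is mounted at the origin on the work surface. World frame = base frame: x ahead of the robot, y to its left, z up, the work surface at z = 0. Lengths are in m, angles in rad, forces in N, time in s.
With the tool pointing down it reaches from about 0.325 to 1 m from the base axis. Payload 5.1 kg.
Tool frame: the origin (TCP) lies between the finger pads; the fingertips stand 19 mm ahead of it and the grasp point (between the pads) is the TCP; z points along the fingers, y is the direction in which the jaws open and shut (so a half turn about z gives the same grasp; the last joint's range is limited). The gripper opens to 85 mm and grips with 20 to 120 N. Pads are 22 mm wide; open, the fingers measure 114 mm over their backs; the gripper's body (76 mm by 85 mm) begins 54 mm behind the grasp point. The pads swing forward as they close: fully open they stand 13 mm farther back than shut.
Start: joints at [-1.344, 0.124, 1.65, -0, 1.367, -0.083], TCP at [0.198, -0.619, 0.25] pointing down, gripper open.
Joint ranges: [-2.61, 2.61], [-1.02, 2.33], [0.03, 2.71], [-1.35, 4.49], [0.32, 2.68], [-2.91, 2.91]. Speed limits (rad/s): [2.57, 2.57, 3.14, 3.14, 3.14, 3.14].

INTERFACE

Orientations are given as a rotation vector (axis times angle).
In Python, from plant import * gives the robot as it stands. Calls block until the motion is done:
- move_to(position, orientation): joint-space move of the TCP to a pose.
- line_to(position, velocity=0.15, rot=None, f_stop=None): straight line of the TCP; rot=None keeps the orientation; velocity is the mean speed in m/s. With f_stop (N) it stops when the force on the tool has changed by that much, and returns True; else False.
- move_joints(angles): joint-space move.
- let_go() and grab(strength=None): open the fingers fully, or close them until they stop; strength is the grip in N (None keeps the last).
- sleep(seconds).
- ik(position, orientation): joint angles nearest the present ones, or None.
- camera(name): name is "scene" or "top" or "wrist"; returns the picture (420x560x3 uint8, red, green, blue); there is no depth.
- camera_info(name): a dict with "mtx" (3x3 intrinsics, pixels), "dist" ([k1, k2, p1, p2, k3] as OpenCV has them; the pictures are not rectified), "pose" (4x4, takes a point from camera to world coordinates). Camera axes: x right, y down, z forward; pixel columns grow to the right and rows downward; lengths in m; the calibration is good to about 2 mm. A picture is of the moment at which its call begins: read the wrist's pose just before it. camera_info takes no time and is no camera call; for the wrist camera it gives the pose at the moment of the call.
A pose or a line that the arm cannot do raises MotionError and nothing moves.
- hand_in(): hands the job in, once; it reports no verdict.
Readings, each from a call of its own:
- read_t(): time.
- read_joint_positions(): joint angles.
- read_qvel(): joint speeds.
- read_joint_torque(): joint torques, N m.
- read_tool_pos(): TCP position.
- read_tool_rot(): TCP orientation.
- read_contact_force(): force on the tool from outside, world axes, zero at the start.
- read_torque(): the same for the moment, N m.
- read_grip_width(): finger opening in m.
Only numpy, scipy, OpenCV 4.12 (cv2) and the standard library are available. Lean on these libraries where they do the work, as an engineer would, in place of code of your own. Each camera call takes 0.05 s, during which the arm holds its last target. There are 200 camera calls.

## Working session

There is one attempt and no reset: what is moved stays moved. The work goes in short steps, each a Python script; the robot and the scene stay as the last script left them, time stands still between calls to the robot, and variables do not carry over. Pictures are saved under pics/ and viewed, about 8 in all and at most 12, crops included, and the job is handed in when it is done.

```bash
mkdir -p pics; ls; python3 - <<'E'
from plant import *
import cv2,numpy as np
for n in ["scene","top"]:
    im=camera(n); cv2.imwrite(f"pics/{n}0.png",im[:,:,::-1]); 
    i=camera_info(n); print(n,np.round(i["mtx"],1).tolist(),i["dist"],np.round(i["pose"],3).tolist())
i=camera_info("wrist");print(np.round(i["mtx"],1).tolist(),i["dist"],np.round(i["pose"],3).tolist())
print(read_tool_pos(),read_tool_rot(),read_t())
E
```

```text
pics
scene [[381.7, 0.0, 283.1], [0.0, 381.7, 215.4], [0.0, 0.0, 1.0]] [-0.07924698  0.          0.          0.          0.        ] [[0.376, 0.711, -0.594, 1.15], [0.927, -0.288, 0.242, -0.312], [0.001, -0.641, -0.767, 0.847], [0.0, 0.0, 0.0, 1.0]]
top [[524.2, 0.0, 276.8], [0.0, 524.2, 214.4], [0.0, 0.0, 1.0]] [-0.1765578  0.         0.         0.         0.       ] [[-0.026, -0.982, 0.186, 0.204], [-1.0, 0.023, -0.014, -0.057], [0.009, -0.186, -0.982, 1.674], [0.0, 0.0, 0.0, 1.0]]
[[306.9, 0.0, 277.5], [0.0, 306.9, 206.6], [0.0, 0.0, 1.0]] [-0.02426928  0.          0.          0.          0.        ] [[0.305, -0.915, -0.262, 0.265], [-0.952, -0.294, -0.083, -0.597], [-0.001, 0.275, -0.961, 0.374], [0.0, 0.0, 0.0, 1.0]]
[ 0.19800971 -0.61854925  0.24915406] [-3.10208423e+00 -4.84426410e-01  2.96585658e-04] 0.1
```

View pics/top0.png

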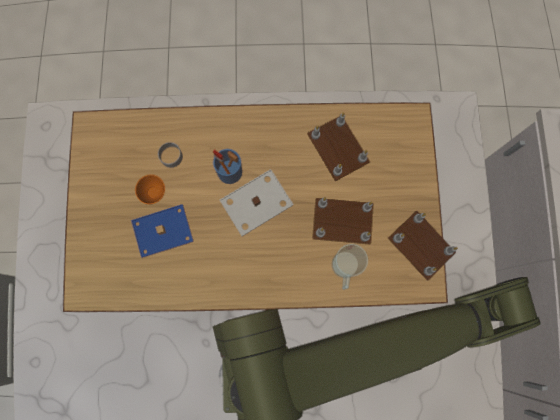

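View pics/scene0.png

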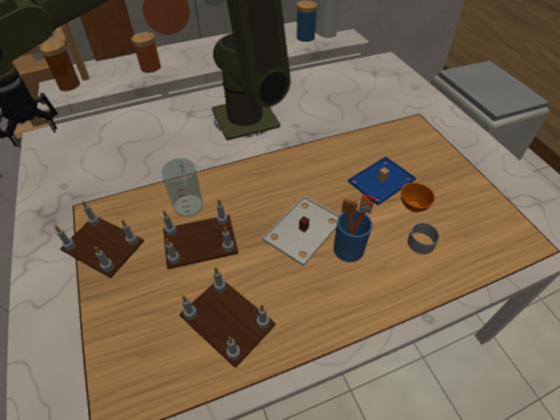

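The stand meant is at (343,221) in the top view, with the jug at (350,262). The white tray is at (256,203) and the blue tray at (162,231). The other two stands are decoys. Next I take coarse positions from the top view.

```bash
cat > h.py <<'E'
from plant import *
import cv2,numpy as np
from scipy.spatial.transform import Rotation as R
def ray(info,px,z):
    "pixels -> world points on plane z"
    px=np.asarray(px,float).reshape(-1,1,2)
    u=cv2.undistortPoints(px,info["mtx"],info["dist"]).reshape(-1,2)
    d=np.c_[u,np.ones(len(u))]@info["pose"][:3,:3].T; o=info["pose"][:3,3]
    return o+d*((z-o[2])/d[:,2])[:,None]
def proj(info,P):
    T=np.linalg.inv(info["pose"]); r,_=cv2.Rodrigues(T[:3,:3])
    return cv2.projectPoints(np.asarray(P,float).reshape(-1,1,3),r,T[:3,3],info["mtx"],info["dist"])[0].reshape(-1,2)
def down(yaw):
    "tool down, tool x at yaw in world"
    M=np.array([[np.cos(yaw),np.sin(yaw),0],[np.sin(yaw),-np.cos(yaw),0],[0,0,-1.]])
    return R.from_matrix(M).as_rotvec()
def comp(mask,near=None):
    n,l,s,c=cv2.connectedComponentsWithStats(mask.astype(np.uint8))
    ok=[k for k in range(1,n) if s[k,4]>30]
    k=min(ok,key=lambda k:np.hypot(*(c[k]-near))) if near is not None else max(ok,key=lambda k:s[k,4])
    return (l==k).astype(np.uint8)
def rect(m,info,z):
    c=max(cv2.findContours(m,0,2)[0],key=cv2.contourArea)
    P=ray(info,c.reshape(-1,2),z)[:,:2]
    (x,y),(w,h),a=cv2.minAreaRect(P.astype(np.float32))
    if w>h: w,h,a=h,w,a+90
    a=np.radians(a); a=(a+np.pi/2)%np.pi-np.pi/2   # direction of short side = x
    return np.array([x,y]),a,(w,h)
E
python3 - <<'E'
from h import *
im=cv2.imread("pics/top0.png"); i=camera_info("top"); hsv=cv2.cvtColor(im,cv2.COLOR_BGR2HSV); H,S,V=cv2.split(hsv)
roi=np.zeros(H.shape,bool)
def box(a,b,c,d):
    r=np.zeros(H.shape,bool); r[b:d,a:c]=1; return r
def pr(n,r): print(n,np.round(r[0],3),round(r[1],3),np.round(r[2],3))
pr("white",rect(comp((S<60)&(V>120)&box(210,165,300,245),(256,203)),i,.012))
pr("blue",rect(comp((H>100)&(H<130)&(S>120)&box(120,200,200,265),(162,231)),i,.012))
pr("stand",rect(comp((V<90)&(S>60)&box(300,190,380,255),(343,221)),i,.012))
for n,p,z in [("jugtop",(350,260),.15),("crock",(228,160),.115),("bowl",(150,189),.052),("ring",(171,155),.045),("wknob",(256,201),.046),("bknob",(160,229),.046),("decoyR posts",(397,238),.1),("d",(430,272),.1),("decoyfar",(338,170),.1)]: print(n,np.round(ray(i,p,z),3))
E
```

```text
white [ 0.561 -0.014] 0.532 [0.14  0.196]
blue [0.475 0.293] 0.283 [0.123 0.17 ]
stand [ 0.494 -0.293] -0.109 [0.134 0.186]
jugtop [[ 0.351 -0.289  0.15 ]]
crock [[0.674 0.068 0.115]]
bowl [[0.604 0.325 0.052]]
ring [[0.717 0.26  0.045]]
wknob [[ 0.557 -0.015  0.046]]
bknob [[0.474 0.291 0.046]]
decoyR posts [[ 0.419 -0.446  0.1  ]]
d [[ 0.312 -0.542  0.1  ]]
decoyfar [[ 0.638 -0.274  0.1  ]]
```

```bash
python3 - <<'E'
from h import *
import pickle
D={}
for n,(x,y),a in [("stand",(.494,-.293),-.109),("white",(.559,-.015),.532),("blue",(.475,.292),.283)]:
    move_to([x,y,.26],down(a+np.pi/2)); sleep(.2)
    i=camera_info("wrist"); im=camera("wrist")[:,:,::-1]; cv2.imwrite(f"pics/w_{n}.png",im)
    D[n]=i; print(n,np.round(read_tool_pos(),4),np.round(read_joint_positions(),2),read_t())
pickle.dump(D,open("d.pkl","wb"))
ims=[cv2.resize(cv2.imread(f"pics/w_{n}.png"),(400,300)) for n in D]
cv2.imwrite("pics/m1.png",np.vstack([np.hstack(ims[:2]),np.hstack([ims[2],0*ims[2]])]))
E
```

```text
stand [ 0.4937 -0.2937  0.2599] [-0.63 -0.05  1.81 -0.    1.38 -0.52] 1.9667
white [ 0.559  -0.0161  0.26  ] [-0.12 -0.08  1.84 -0.    1.38 -0.65] 3.3167
blue [0.4755 0.2912 0.26  ] [ 0.45 -0.09  1.85 -0.    1.38  0.17] 4.775
```

View pics/m1.png

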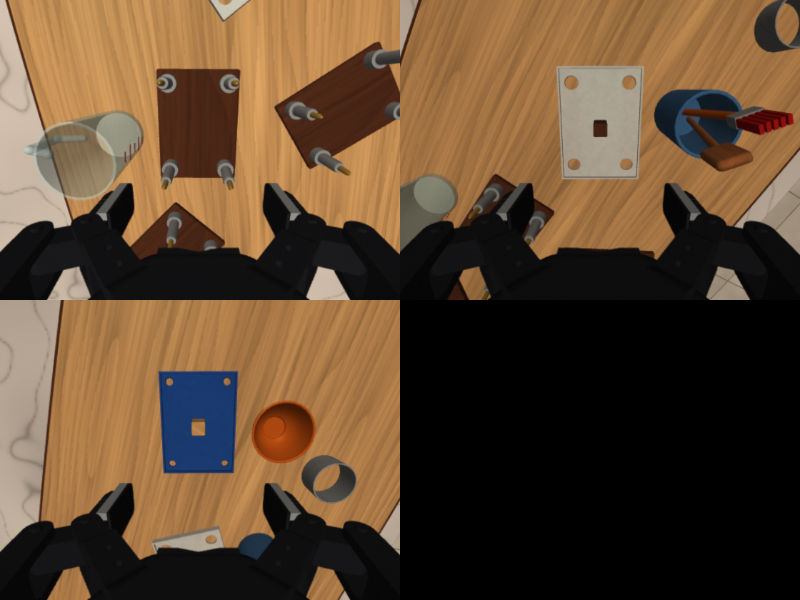

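The wrist views (each half-size in the montage) show the stand with brass tips at about (160,83), (235,83), (167,183) and (230,184). Both trays are in full view with their four holes, and the crock, bowl and jug lie beside them. I'll now fit the poses from the holes and tips.

```bash
cat >> h.py <<'E'
MODEL=np.array([[48,72],[48,-72],[-48,72],[-48,-72]])/1e3
def fit4(P,a0,c0):
    "rigid fit of measured points to the 4-hole pattern"
    M=MODEL@R.from_euler('z',a0).as_matrix()[:2,:2].T+c0
    k=[int(np.argmin(np.hypot(*(P-m).T))) for m in M]; Q=P[k]
    A=MODEL; B=Q-Q.mean(0); a=np.arctan2((A[:,0]*B[:,1]-A[:,1]*B[:,0]).sum(),(A*B).sum())
    res=B-A@R.from_euler('z',a).as_matrix()[:2,:2].T
    return Q.mean(0),a,np.abs(res).max(),np.sqrt((B**2).sum()/(A**2).sum())
def blobs(mask,info,z,amin,amax,c0,a0,tol=.025):
    n,l,s,c=cv2.connectedComponentsWithStats(mask.astype(np.uint8))
    M=MODEL@R.from_euler('z',a0).as_matrix()[:2,:2].T+c0
    out=[]
    for k in range(1,n):
        if amin<s[k,4]<amax:
            p=ray(info,c[k],z)[0,:2]
            if np.hypot(*(M-p).T).min()<tol: out.append((*p,s[k,4],*c[k]))
    return np.array(out)
E
python3 - <<'E'
from h import *
import pickle
D=pickle.load(open("d.pkl","rb"))
for n,c0,a0 in [("stand",(.494,-.293),-.109),("white",(.559,-.015),.532),("blue",(.475,.292),.283)]:
    im=cv2.imread(f"pics/w_{n}.png"); H,S,V=cv2.split(cv2.cvtColor(im,cv2.COLOR_BGR2HSV)); i=D[n]
    c0=np.array(c0); ctr=proj(i,[*c0,.02])[0]
    if n=="stand": body=(V<110)&(S>110)&(H<15); m=(H>12)&(H<28)&(S>90); z=.09
    elif n=="white": body=(S<60)&(V>120); m=(S>70); z=.003
    else: body=(H>100)&(H<130)&(S>120); m=(H<40); z=.003
    cm=comp(body,ctr); r=rect(cm,i,.012)
    full=cv2.drawContours(np.zeros_like(cm),[max(cv2.findContours(cm,0,2)[0],key=cv2.contourArea)],-1,1,-1)
    if n!="stand": m=m&(full>0)
    b=blobs(m,i,z,10,600,c0,a0)
    print(n,"rect",np.round(r[0],4),round(r[1],4),np.round(r[2],4)); print(np.round(b,4))
    if len(b)>=4: print(fit4(b[:,:2],a0,c0))
im=cv2.imread("pics/w_stand.png")
for u,v in [(226,116),(330,116)]: print(cv2.cvtColor(im[v-6:v+7:2,u-8:u+9:2],cv2.COLOR_BGR2HSV)[3].tolist())
E
```

```text
stand rect [ 0.4928 -0.2934] -0.113 [0.1353 0.1881]
[]
white rect [ 0.5612 -0.014 ] 0.5327 [0.1397 0.1953]
[[ 4.828000e-01  2.420000e-02  2.840000e+02  2.394472e+02  1.155986e+02]
 [ 5.659000e-01  7.310000e-02  2.890000e+02  3.201419e+02  1.154740e+02]
 [ 5.561000e-01 -1.003000e-01  1.990000e+02  2.433467e+02  2.292412e+02]
 [ 6.392000e-01 -5.140000e-02  2.030000e+02  3.161724e+02  2.291724e+02]]
(array([ 0.56096593, -0.01360738]), np.float64(0.5318526598606935), np.float64(0.0003304851371217915), np.float64(1.0035646921077552))
blue rect [0.4747 0.2942] 0.2859 [0.127  0.1749]
[[4.080000e-01 3.499000e-01 8.300000e+01 2.366867e+02 1.140482e+02]
 [5.006000e-01 3.771000e-01 8.000000e+01 3.175000e+02 1.137000e+02]
 [4.488000e-01 2.112000e-01 5.400000e+01 2.410741e+02 2.280370e+02]
 [5.414000e-01 2.383000e-01 5.300000e+01 3.140566e+02 2.278113e+02]]
(array([0.47471082, 0.29412319]), np.float64(0.28559387567198313), np.float64(0.0003500652708987445), np.float64(1.0042763572022921))
[[15, 135, 159], [19, 149, 113], [20, 181, 166], [19, 182, 123], [19, 185, 73], [19, 182, 63], [18, 131, 70], [22, 20, 139], [24, 18, 141]]
[[17, 26, 139], [19, 152, 92], [19, 183, 99], [19, 186, 115], [19, 184, 157], [19, 181, 163], [17, 125, 92], [15, 140, 191], [15, 146, 187]]
```

```bash
python3 - <<'E'
from h import *
import pickle
D=pickle.load(open("d.pkl","rb"))
im=cv2.imread("pics/w_stand.png"); H,S,V=cv2.split(cv2.cvtColor(im,cv2.COLOR_BGR2HSV))
m=((H>=17)&(H<=22)&(S>165)).astype(np.uint8); m=cv2.morphologyEx(m,cv2.MORPH_CLOSE,np.ones((3,3)))
c0=np.array([.4928,-.2934]); b=blobs(m,D["stand"],.09,15,600,c0,-.113); print(np.round(b,4)); print(fit4(b[:,:2],-.113,c0))
c=np.array([.5611,-.0138]); a=.532
move_to([*c,.12],down(a+np.pi/2)); line_to([*c,.036],.12)
print(read_tool_pos(),read_contact_force())
grab(50); print("w",read_grip_width())
f0=read_contact_force(); line_to([*c,.07],.06); sleep(.2); print("dF",read_contact_force()-f0,read_grip_width())
line_to([*c,.26],.2); sleep(.3)
i=camera_info("wrist"); cv2.imwrite("pics/w_hold1.png",camera("wrist")[:,:,::-1]); pickle.dump(i,open("hold1.pkl","wb"))
print(read_tool_pos(),read_torque(),read_t())
E
```

```text
[[ 4.535000e-01 -2.162000e-01  4.800000e+01  2.248958e+02  1.156875e+02]
 [ 5.490000e-01 -2.273000e-01  5.100000e+01  3.289608e+02  1.163137e+02]
 [ 4.367000e-01 -3.597000e-01  7.500000e+01  2.304533e+02  2.588133e+02]
 [ 5.323000e-01 -3.707000e-01  7.600000e+01  3.218684e+02  2.591447e+02]]
(array([ 0.49284458, -0.29347642]), np.float64(-0.11589522801809803), np.float64(0.0002858529926065001), np.float64(1.0027596060414465))
[ 0.56182302 -0.01374543  0.03678191] [ 0.26486267 -0.60168078  0.2777437 ]
w 0.021050206151843314
dF [ 0.95090664 -0.07553972 -6.99992286] 0.02115854922688318
[ 0.56088679 -0.01377799  0.25928811] [ 0.00636948 -0.02056168  0.05868504] 9.9
```

View pics/w_hold1.png

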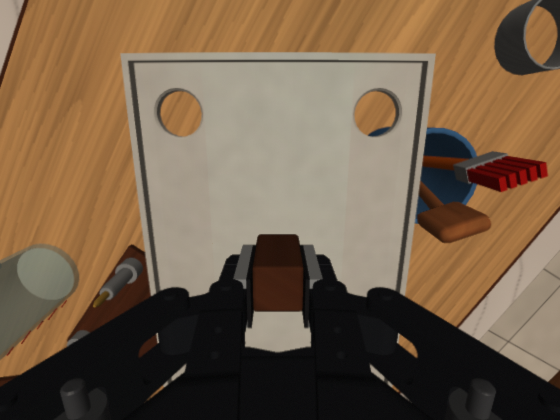

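The white tray hangs level in the grip. Its two far holes show at (180,112) and (377,112), so I'll measure its offset in the hand from those.

```bash
cat >> h.py <<'E'
def inhand(im,i,tcp,yaw,zo,white=True,win=45):
    "two far holes -> tray pose in world, assuming tool x = tray +y"
    H,S,V=cv2.split(cv2.cvtColor(im,cv2.COLOR_BGR2HSV))
    plate=((S<45)&(V>110)) if white else ((H>100)&(H<130)&(S>120))
    a=yaw-np.pi/2; Rm=R.from_euler('z',a).as_matrix()[:2,:2]; P=[]
    for mx in (.048,-.048):
        g=proj(i,[*(Rm@[mx,.072]+tcp[:2]),zo+.003])[0]
        w=np.zeros(H.shape,np.uint8); cv2.circle(w,tuple(int(v) for v in g),win,1,-1)
        m=(~plate)&(w>0); n,l,s,c=cv2.connectedComponentsWithStats(m.astype(np.uint8))
        k=min(range(1,n),key=lambda k:np.hypot(*(c[k]-g)) if s[k,4]>100 else 1e9)
        print("hole px",np.round(c[k],1),"pred",np.round(g,1),"area",s[k,4])
        P.append(ray(i,c[k],zo+.003)[0,:2])
    d=P[0]-P[1]; aa=np.arctan2(d[1],d[0]); mid=(P[0]+P[1])/2
    o=mid-R.from_euler('z',aa).as_matrix()[:2,:2]@[0,.072]
    print("sep",np.hypot(*d)); return o,aa,P
E
python3 - <<'E'
from h import *
import pickle
i=pickle.load(open("hold1.pkl","rb")); t=read_tool_pos(); r=R.from_rotvec(read_tool_rot()).as_matrix(); yaw=np.arctan2(r[1,0],r[0,0])
print("yaw-pi/2",yaw-np.pi/2,"tilt",r[:,2])
o,aa,P=inhand(cv2.imread("pics/w_hold1.png"),i,t,yaw,t[2]-.0368)
print(o,aa, "offset in tool",r[:2,:2].T@(o-t[:2]))
E
```

```text
yaw-pi/2 0.5320032623255009 tilt [-1.19903454e-03  1.20267697e-04 -9.99999274e-01]
hole px [376.1 112.3] pred [374.2 115.2] area 1808
hole px [179.  112.4] pred [181.  115.1] area 1837
sep 0.09773029380522179
[ 0.56022056 -0.0126102 ] 0.5326358024367077 offset in tool [1.34434235e-03 1.82288279e-05]
```

```bash
cat >> h.py <<'E'
SC=np.array([.4928,-.2935]); SA=-.1155
E
python3 - <<'E'
from h import *
import pickle
yaw=SA+np.pi/2; t=np.array([np.cos(yaw),np.sin(yaw)])
c=SC-.0009*t
p=read_tool_pos(); line_to([p[0],p[1],.30],.2)
move_to([*c,.26],down(yaw)); line_to([*c,.155],.12); sleep(.4)
i=camera_info("wrist"); cv2.imwrite("pics/w_hov1.png",camera("wrist")[:,:,::-1]); pickle.dump(i,open("hov1.pkl","wb"))
print(c,read_tool_pos(),read_contact_force(),read_t())
im=cv2.imread("pics/w_hov1.png"); cv2.imwrite("pics/w_hov1c.png",cv2.resize(im[50:190,120:440],None,fx=2.5,fy=2.5))
p=read_tool_pos()
o,aa,P=inhand(im,i,p,yaw,p[2]-.0368); print(o,aa)
E
```

```text
[ 0.49269628 -0.294394  ] [ 0.49276071 -0.294459    0.15522791] [-0.1832567  -0.58024295 -3.74824716] 12.85
hole px [376.1 112.5] pred [373.7 115. ] area 1790
hole px [178.1 112.5] pred [180.9 114.9] area 1813
sep 0.09842171588002843
[ 0.49282216 -0.29328723] -0.11489822209663227
```

View pics/w_hov1c.png

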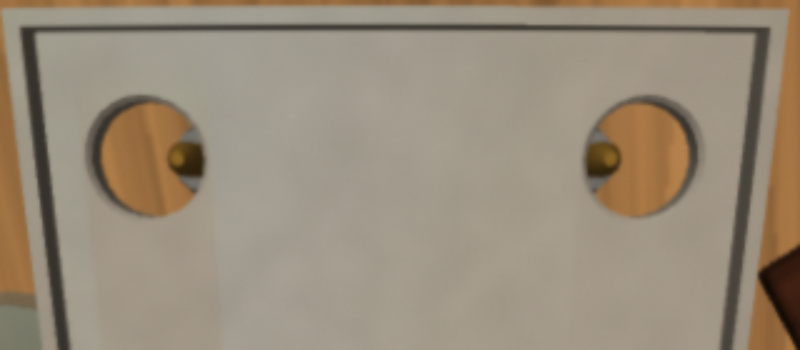

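Through the far holes, the tip tops show at about (191.2,112.8) and (364.0,112.8). The hole centres are at (178.1,112.5) and (376.1,112.5). The tips sit symmetrically on the inner side, as perspective predicts. I'll compare them by casting rays.

```bash
cat >> h.py <<'E'
def cmp(i,tips,holes,zh,ztip,yaw):
    "error tip-hole in tool axes; heights rescaled so both separations are 96 mm"
    ex=np.array([np.cos(yaw),np.sin(yaw)]); ey=np.array([np.sin(yaw),-np.cos(yaw)]); cz=i["pose"][2,3]
    out=[]
    for px,z in ((tips,ztip),(holes,zh)):
        for _ in range(4):
            P=ray(i,px,z)[:,:2]; s=np.hypot(*(P[0]-P[1])); zz=z; z=cz-(cz-z)*.096/s
        d=P[0]-P[1]; out.append((P.mean(0),np.arctan2(d[1],d[0]))); print("sep",round(s,5),"z",round(z,4))
    e=out[0][0]-out[1][0]; print("move tool by ex,ey mm",1e3*e@ex,1e3*e@ey,"yaw",out[0][1]-out[1][1]); return e,out
E
python3 - <<'E'
from h import *
import pickle
i=pickle.load(open("hov1.pkl","rb")); yaw=SA+np.pi/2
print(cmp(i,[(364,112.8),(191.2,112.8)],[(376.1,112.5),(178.1,112.5)],.1552-.0338,.102,yaw))
E
```

```text
sep 0.096 z 0.1026
sep 0.096 z 0.1253
move tool by ex,ey mm 0.22402530139498045 0.27803282637206317 yaw 2.2363060828617387e-05
(array([0.000302  , 0.00019049]), [(array([ 0.50137171, -0.22162916]), np.float64(-0.11509891404159144)), (array([ 0.50106972, -0.22181965]), np.float64(-0.11512127710242005))])
```

```bash
python3 - <<'E'
from h import *
c=read_tool_pos()[:2]+[.0003,.0002]
for z,v,f in [(.13,.04,8),(.075,.03,8),(.0625,.012,5)]:
    s=line_to([*c,z],v,f_stop=f); print(z,s,np.round(read_tool_pos(),4),np.round(read_contact_force(),1),np.round(read_torque(),2),read_t())
    if s: break
E
```

```text
0.13 False [ 0.4932 -0.2944  0.1301] [-0.2  0.4 -4.3] [-0.01 -0.01 -0.01] 13.625
0.075 False [ 0.4932 -0.2943  0.0752] [ 0.9 -0.3 -3.4] [-0.04 -0.03  0.  ] 15.6083
0.0625 True [ 0.4931 -0.2942  0.0665] [-0.2 -0.3  5.4] [-0.01  0.02  0.04] 16.325
```

The tray made contact at TCP z 0.0665, against 0.0668 expected for seated. Now I release, lift, check by picture, and fetch the blue tray.

```bash
python3 - <<'E'
from h import *
import pickle
let_go(); sleep(.2)
p=read_tool_pos(); line_to([p[0],p[1],.26],.15); sleep(.2)
i=camera_info("wrist"); cv2.imwrite("pics/w_seat1.png",camera("wrist")[:,:,::-1]); pickle.dump(i,open("seat1.pkl","wb"))
im=cv2.imread("pics/w_seat1.png"); H,S,V=cv2.split(cv2.cvtColor(im,cv2.COLOR_BGR2HSV))
m=((H>=17)&(H<=22)&(S>165)).astype(np.uint8); m=cv2.morphologyEx(m,cv2.MORPH_CLOSE,np.ones((3,3)))
b=blobs(m,i,.09,15,600,SC,SA); print(len(b)); 
if len(b)>=4: print(fit4(b[:,:2],SA,SC))
print(rect(comp((S<50)&(V>110),proj(i,[*SC,.036])[0]),i,.042))
c=np.array([.4747,.2942]); a=.2857
move_to([*c,.26],down(a+np.pi/2)); line_to([*c,.09],.15); line_to([*c,.036],.06)
print(read_tool_pos()); grab(50); print("w",read_grip_width())
f0=read_contact_force(); line_to([*c,.07],.06); sleep(.2); print("dF",read_contact_force()-f0,read_grip_width())
line_to([*c,.30],.2); print(read_tool_pos(),read_t())
E
```

```text
4
(array([ 0.49275132, -0.29360425]), np.float64(-0.11604828735124013), np.float64(0.0003366162872752432), np.float64(1.0031963986059191))
(array([ 0.49323207, -0.2937789 ]), np.float64(-0.11416399013535283), (0.13884897530078888, 0.19498597085475922))
[0.475086   0.29441081 0.0364681 ]
w 0.02066693932889823
dF [ 1.69437813  0.54616179 -7.46302438] 0.02118185738234176
[0.47402713 0.29384134 0.29804223] 26.125
```

View pics/w_seat1.png

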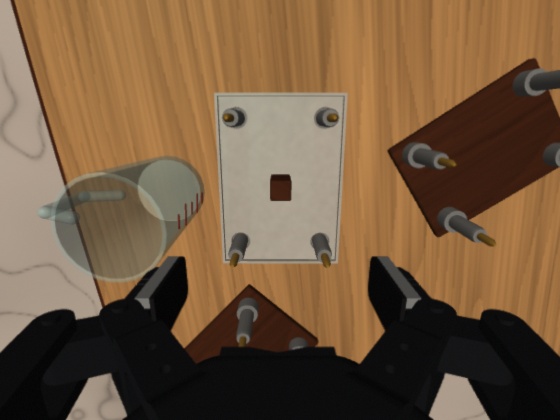

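The white tray is seated: all four middles come through the holes, and its outline at the seated height measures 0.139 x 0.195. The stand and jug have not moved, with the jug at (120,225). The blue tray is in hand, so next is hovering it over the tips.

```bash
python3 - <<'E'
from h import *
import pickle
yaw=SA+np.pi/2; t=np.array([np.cos(yaw),np.sin(yaw)])
c=SC-.0007*t
move_to([*c,.28],down(yaw)); line_to([*c,.154],.12); sleep(.4)
i=camera_info("wrist"); cv2.imwrite("pics/w_hov2.png",camera("wrist")[:,:,::-1]); pickle.dump(i,open("hov2.pkl","wb"))
p=read_tool_pos(); print(c,p,read_contact_force(),read_t())
im=cv2.imread("pics/w_hov2.png"); cv2.imwrite("pics/w_hov2c.png",cv2.resize(im[70:160,140:420],None,fx=2.8,fy=2.8,interpolation=cv2.INTER_CUBIC))
o,aa,P=inhand(im,i,p,yaw,p[2]-.0335,white=False,win=30); print(o,aa)
E
```

```text
[ 0.49271933 -0.29419534] [ 0.49273989 -0.29419099  0.15411159] [-0.05697892  0.1443561  -3.92273074] 29.8917
hole px [375. 114.] pred [375.7 114.9] area 472
hole px [180.  113.9] pred [178.9 114.8] area 468
sep 0.09505052679768024
[ 0.49289988 -0.29379036] -0.11550316321193031
```

View pics/w_hov2c.png

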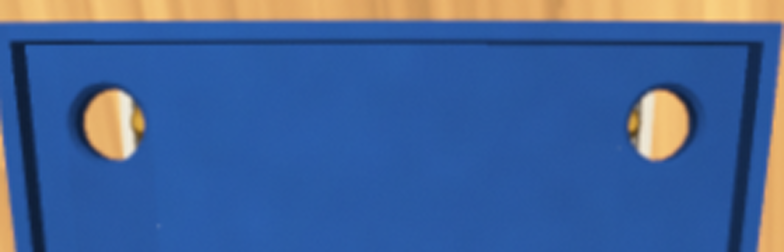

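The tips peek out from the inner edges of both blue holes, near crop (138,122) and (634,122), on the same row as the hole centres. I'll go 9 mm lower for a closer comparison.

```bash
python3 - <<'E'
from h import *
import pickle
yaw=SA+np.pi/2
p=read_tool_pos(); line_to([p[0],p[1],.1435],.04,f_stop=5); sleep(.3)
i=camera_info("wrist"); cv2.imwrite("pics/w_hov3.png",camera("wrist")[:,:,::-1]); pickle.dump(i,open("hov3.pkl","wb"))
p=read_tool_pos(); print(p,read_contact_force(),read_t())
im=cv2.imread("pics/w_hov3.png")
a=[cv2.resize(im[92:136,x-22:x+22],(396,396),interpolation=cv2.INTER_CUBIC) for x in (180,375)]
cv2.imwrite("pics/w_hov3c.png",np.hstack(a))
o,aa,P=inhand(im,i,p,yaw,p[2]-.0335,white=False,win=30); print(o,aa)
E
```

```text
[ 0.49284994 -0.29428255  0.14370196] [-0.21928825  0.36830431 -3.95316975] 30.65
hole px [375.1 114. ] pred [375.8 115. ] area 469
hole px [179.9 113.9] pred [178.9 114.9] area 463
sep 0.09503586865631465
[ 0.49296193 -0.29382813] -0.11560897436775253
```

View pics/w_hov3c.png

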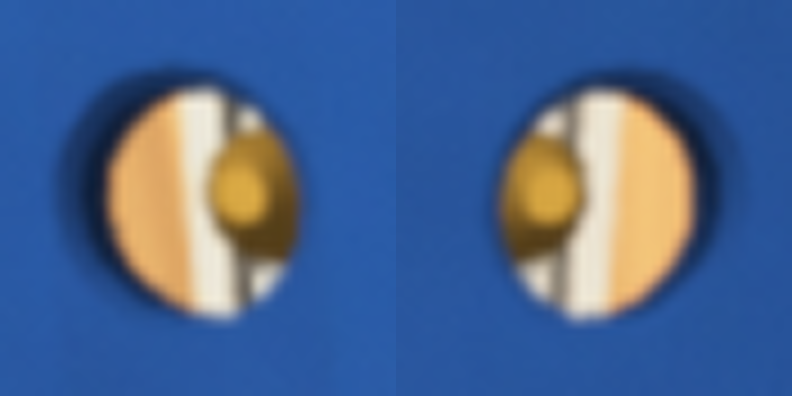

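Tip tops are at (184.7,113.7) and (369.9,113.7). The holes' upper rims are centred at about (177.9,113.6) and (377.8,113.6).

```bash
python3 - <<'E'
from h import *
import pickle
i=pickle.load(open("hov3.pkl","rb")); yaw=SA+np.pi/2
e,_=cmp(i,[(369.9,113.7),(184.7,113.7)],[(377.8,113.6),(177.9,113.6)],.1437-.0365+.006,.102,yaw)
c=read_tool_pos()[:2]+e
for z,v,f in [(.124,.03,6),(.1095,.012,5)]:
    s=line_to([*c,z],v,f_stop=f); print(z,s,np.round(read_tool_pos(),4),np.round(read_contact_force(),1),np.round(read_torque(),2),read_t())
    if s: break
E
```

```text
sep 0.096 z 0.1031
sep 0.096 z 0.1153
move tool by ex,ey mm 0.1167028608430439 -0.2591250884597341 yaw -2.6288252851364158e-05
0.124 False [ 0.4927 -0.2942  0.1241] [ 0.2 -0.1 -4.1] [0.   0.02 0.04] 31.45
0.1095 True [ 0.4926 -0.2941  0.1142] [ 0.6 -0.6  5.2] [ 0.01  0.   -0.03] 32.2583
```

Contact came at TCP z 0.1142, against 0.1145 expected. I release, lift and check.

```bash
python3 - <<'E'
from h import *
let_go(); sleep(.2)
p=read_tool_pos(); line_to([p[0],p[1],.30],.15); sleep(.2)
i=camera_info("wrist"); im=np.ascontiguousarray(camera("wrist")[:,:,::-1])
H,S,V=cv2.split(cv2.cvtColor(im,cv2.COLOR_BGR2HSV))
print(rect(comp((H>100)&(H<130)&(S>120),proj(i,[*SC,.084])[0]),i,.090))
move_joints([-1.344,0.124,1.65,0,1.367,-0.083]); sleep(.3)
sc=camera("scene")[:,:,::-1]; cv2.imwrite("pics/fin.png",np.hstack([cv2.resize(im,(400,300)),cv2.resize(sc[120:330,60:340],(400,300))]))
it=camera_info("top"); tp=np.ascontiguousarray(camera("top")[:,:,::-1]); cv2.imwrite("pics/top1.png",tp)
d=cv2.absdiff(tp,cv2.imread("pics/top0.png")).max(2)
for n,(u,v) in dict(jug=(350,262),crock=(228,165),bowl=(150,189),ring=(171,155)).items(): print(n,(d[v-18:v+19,u-18:u+19]>40).sum())
print(read_contact_force(),read_t())
E
```

```text
(array([ 0.49260896, -0.29431564]), np.float64(-0.1151894403130882), (0.12701107561588287, 0.17530132830142975))
jug 0
crock 0
bowl 0
ring 0
[ 0.54160428 -0.63257278 -0.1001159 ] 36.775
```

View pics/fin.png

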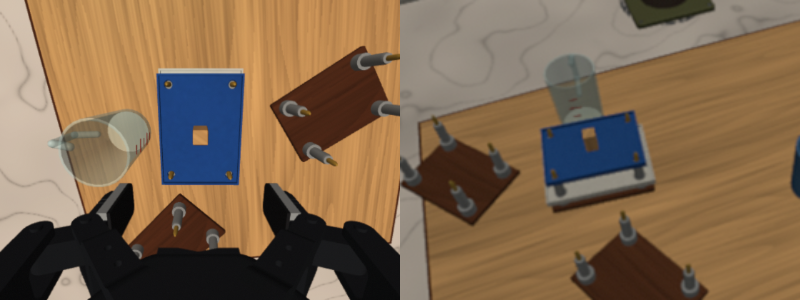

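The final picture shows the blue tray level over the white one. All four brass tips come through its corner holes, at (168,85), (232,85), (172,175) and (228,175), and the jug is in place.

```bash
python3 -c "
from plant import *
hand_in(); print(read_t())"
```

```text
the job is handed in; nothing more can be done
the job is handed in; nothing more can be done
```

The cake stand is assembled and handed in: the white tray went on first, then the blue one on the tier above. I lowered each gently with a force stop after lining its far holes up over the post tips. The clock read 36.8 s at the last check, against the 70 s limit.

| Check | White tray | Blue tray |
|---|---|---|
| TCP height at contact (expected if seated) | 66.5 mm (66.8 mm) | 114.2 mm (114.5 mm) |
| Outline measured at the seated height (true size) | 138.8 × 195.0 mm (140 × 196 mm) | 127.0 × 175.3 mm (128 × 176 mm) |

- **Posts through the holes:** pictures after each release showed all four posts through each tray's holes.
- **Stand:** its pose was unchanged to about 0.2 mm after the white tray. I did not measure it again after the blue tray. The blue tray itself was centred within 1 mm of the stand's measured centre.
- **Bystanders:** comparing the top view before and after showed no change at the jug, crock, bowl or ring.
- **Robot:** it ended at its start pose, clear of everything.

No check failed. One early reading disagreed by about 1 mm, the white tray's offset in the hand. Comparing its holes with the post tips from close up settled it before I lowered the tray.

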